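# Load a sample bottle into the bench leak tester and hold its cam seal shut

### The job

Get the empty clear sample bottle sealed in the bench leak tester for a reading: push the tester's loading slide fully home by its black paddle so that the bottle stands under the rubber seal, and only then swing the side lever up to the cam's highest lift, where the lever stands straight up, pressing the bottle's mouth against the seal. The lever springs back when let go and the lift falls off again beyond upright, so finish with the gripper still holding the lever upright by its black cross handle. Keep the bottle standing and leave everything else on the bench alone.

Things in the scene. Friction and masses are not known exactly. Their poses are not given: they have to be found in the camera images.
- tester: Fixed grey bench leak tester, base 320 x 124 mm. Origin: on the worktop below the axis of the sealing head; +x (away from the robot at yaw 0) is the way the slide goes home, +y left. Deck: top z = 60 mm, x -205 to 95, y +-50 mm, with strips at y +-18 to 25 mm up to z = 73 mm. Head above the bottle place: x -31 to 81, y +-27, z 153 to 187 mm, fittings to 211. Gauge at the left to y = 92 mm.
- slide (a joint): Loading slide, m: starts at 0 to 0.012, drawn out to the front; 0.070 at its end stop, fully home under the head. It moves along the tester's +x, needs 2 to 3 N and stays where it is left. The white V fork at its front end pushes the bottle along the deck until a back stop behind the seal's place.
- slide_grip (a point): Grip point of the slide's upright black paddle: 14 mm thick across the tester's y, 34 mm long along its x, z = 75 to 113 mm; the point is at z = 95 mm, at the tester's x = -182 mm + slide value, y = 0, and moves with the slide. Room of 60 mm on both sides above z = 73 mm.
- lever (a joint): Side lever on the cam shaft, rad: 0 at its rest stop, pointing to the front (tester's -x) and 10 degrees up; it swings up and over towards the tester's +x; 1.40 is the highest lift, lever straight up; far stop at 2.0, where the lift has fallen again. A return spring pulls it back to 0 (0.35 N m at the highest lift, 3 to 4 N at the handle).
- lever_axis (a point): On the axis of the cam shaft, which is level along the tester's y, 34 mm above the worktop: at the tester's x = 0, y = -113 mm, in one plane with the middle of the lever's handle.
- lever_sleeve: The sleeve of that handle, by which the lever is held. Origin: on the handle's axis, 60 mm inward (tester's +y) from the handle's middle; its orientation says nothing, as it turns freely.
- lever_grip (a point): Middle of the lever's black cross handle, a revolving sleeve 18 mm thick, 82 mm long, level along the tester's y, free to grip from y = -75 to -150 mm. Its axis is 120 mm from the shaft axis: at rest at the tester's (-118, -113, 55) mm, at the highest lift at (0, -113, 154) mm. It turns on its pin, so the gripper can keep its direction as the lever swings. The lever's arm is at y = -61 to -69 mm.
- test_vial: The empty clear sample bottle without cap on the tester's deck, 32 mm in diameter, 70 mm tall, 25 to 50 g, loose; origin at the middle of its underside, z up. It starts 40 to 55 mm in front (tester's -x) of the seal's axis, ahead of the V fork.
- seal: Round rubber seal under the head, 27 mm in diameter. Origin: middle of its underside, 133.5 mm above the worktop, 3.5 mm above the mouth of a bottle standing on the deck. It is sprung and gives way upward about 3 mm (11 N) when the bottle is pressed against it.
- vial_a: Bystander: empty clear sample bottle, 32 mm in diameter, 70 mm tall, waiting on the worktop at the tester's left. Origin at the middle of the underside.
- vial_b: Bystander: a second empty clear sample bottle like it, at the tester's left.
- stock_0: Bystander: small brown bottle with a black cap, 42 mm in diameter, 90 mm tall.
- stock_1: Bystander: white bottle with a white cap, 46 mm in diameter, 102 mm tall.
- stock_2: Bystander: bottle with a blue cap, 50 mm in diameter, 114 mm tall.
- timer: Bystander: white kitchen-type timer, 62 x 62 x 18 mm.
- calculator: Bystander: grey pocket calculator, 130 x 75 x 14 mm.
- weigh_dish: Bystander: square weighing dish, 84 x 84 x 19 mm.
- amber_bottle: Bystander: brown bottle with a black cap, 51 mm in diameter, 116 mm tall.
Mind the look-alikes: they are no part of the job. Leave any blue look-alike of the test_vial alone.

How it is judged:
By the outcome, as a careful person would: the job done as asked, in the order asked, and still so for the second after the job is handed in, while the arm keeps its last pose, push and grip.
It also fails if it takes over 51 s, if anything falls off the work surface, if the arm or the gripper's body presses on something with over 40 N, if the wrist force passes 120 N, or if a joint passes its speed limit or range.

### The arm

A 6-joint arm with a two-finger parallel gripper is mounted at the origin on a cart in front of the work surface, level with it; the furniture and walls round the work are solid. World frame = base frame: x ahead of the robot, y to its left, z up, the work surface at z = 0. Lengths are in m, angles in degrees, forces in N, time in s.
With the tool pointing down it reaches from about 0.25 to 0.725 m from the base axis. Payload 9.7 kg.
Tool frame: the origin (TCP) lies between the finger pads; the fingertips stand 11 mm ahead of it and the grasp point (between the pads) lies 8 mm behind it; z points along the fingers, x is the direction in which the jaws open and shut, and the axes are right-handed (so a half turn about z gives the same grasp; the last joint's range is limited). The gripper opens to 85 mm and grips with 20 to 120 N. Pads are 22 mm wide; open, the fingers measure 114 mm over their backs; the gripper's body (76 mm by 85 mm) begins 54 mm behind the grasp point. The pads swing forward as they close: fully open they stand 13 mm farther back than shut.
Start: joints at [0, 4.979, 10.078, 95.1, 0, 90], TCP at [0.55, -0, 0.242] pointing down, gripper open.
Joint ranges: [-179.16, 179.16], [-48.56, 103.87], [-65.8, 70.77], [-126.05, 130.52], [-82.76, 87.17], [-180, 180]. Speed limits (degrees/s): [127.2, 127.2, 147.25, 180, 180, 180].

### API

Orientations are given as [roll, pitch, yaw] about the fixed x, y, z axes, in that order (R = Rz(yaw) Ry(pitch) Rx(roll)).
In Python, from workcell import get_obs, camera, job_done, spotter gives the robot as it stands.
- The arm moves only by the tool play_rows, never from a script. Its argument "rows" is a list of rows, each a list of 3 entries, a list of its own where there are three numbers: the closure, from 0 (fully open) to 1 (shut), then the shift along the tool's x, y, z in cm, then the turn, a rotation vector about the tool's x, y, z in degrees. In form: [[claw, [x, y, z], [wx, wy, wz]], ...]. A call has 1 to 12 rows; each row shifts and turns the pose as measured when the row begins, along the tool's axes as they then stand; what a row does not reach is not made up. A row lasts 1/10 s, in which the tool goes at most 50 mm and 8.59 degrees, less where a joint would pass 70% of its speed; a pose out of reach is approached as far as the arm can. A call is refused whole if a number of a shift passes 5 or a number of a turn 8.59, either way. A call with a gripper value outside its range is refused whole. The fingers move at their own pace and stop on an object; "newtons" is the grip in N (left out, the last holds). Time passes only in rows, so rows that do not move let the fingers close. It gives the time, the measured TCP pose, the force and the opening at its end, in the units of the state.
- get_obs(): the state, without advancing time (a new reading comes with each control period).
- camera(name): name is "scene" or "side" or "wrist"; returns a dict with "img" (420x560x3 uint8, red, green, blue), "intrinsics" (3x3 intrinsics, pixels), "xyz" and "orientation" of the camera in the world. Camera axes: x right, y down, z forward; pixel columns grow to the right and rows downward; lengths in m; the calibration is good to about 2 mm. A picture is of the moment at which its call begins. There is no depth.
- job_done(): hands the job in, once; it reports no verdict.
Trained networks look in a picture, given as the dict that the camera call returned (one of the last four; its "shot" number tells which), for a name from the list of things; names that differ only in an ending like _2 or _b are one class to them, and where a whole thing is asked for, a point or a joint stands for the part that bears it (a point fixed in the world has none). Each returns a list of dicts, best first, with "confidence" (0 to 1); they miss things now and then, are a little off and sometimes report something else, mostly with a low value. They report only what shows in the picture. A call takes as long as a camera call. They do not tell look-alikes from the thing itself.
- spotter.spot_in(picture, thing): "point" ([x, y, z] in m, in world coordinates, good to about 4 mm: the middle of the surface that is visible of it).
- spotter.trace(picture, thing): "pixels" (420x560 bool, what is visible of it).
The state is a dict: "time": time; "q": joint angles; "qd": joint speeds; "joint_efforts": joint torques, N m; "ee_pos": TCP position; "tcp_rot": TCP orientation; "wrist_force": force on the tool from outside, world axes, zero at the start; "torque": the same for the moment, N m; "opening": finger opening in m.
Only numpy, scipy, OpenCV 4.12 (cv2) and the standard library are available. Lean on these libraries where they do the work, as an engineer would, in place of code of your own. Each camera call takes 0.05 s, during which the arm holds its last target.

## Working session

There is one attempt and no reset: what is moved stays moved. The work goes in short steps, Python scripts to look and compute and a tool call to move; the robot and the scene stay as the last step left them, time stands still between calls to the robot, and variables do not carry over. Pictures are saved under pics/ and viewed, and the job is handed in when it is done.

Besides the shell and the picture viewer there is one more tool, called by a JSON object that holds its "api" and its "payload". play_rows: Moves the arm, as the interface text tells. Its arguments: {"type":"object","properties":{"rows":{"type":"array","items":{"type":"array"}},"newtons":{"type":"number"}},"required":["rows"]}

```bash
mkdir -p pics; ls; cat > h.py <<'E'
import numpy as np, cv2
from workcell import get_obs, camera, job_done, spotter
from scipy.spatial.transform import Rotation as R
def save(p,n): cv2.imwrite('pics/'+n+'.png',p['img'][:,:,::-1])
E
python3 - <<'E'
from h import *
o=get_obs(); print(o)
for c in ['scene','side']:
    p=camera(c); save(p,c+'0'); print(c,p['xyz'],p['orientation'])
    for t in ['slide_grip','lever_grip','lever_sleeve','test_vial','seal','tester']:
        for r in spotter.spot_in(p,t)[:3]: print(t,np.round(r['point'],4),round(r['confidence'],2))
E
```

```text
pics
{'time': 0.0, 'q': array([-1.25792368e-05,  5.01307241e+00,  1.00363518e+01,  9.50996011e+01,
        3.26066328e-04,  8.99990304e+01]), 'qd': array([-0.06682131, -0.04899161,  0.07451207,  0.03548952, -0.05484816,
       -0.03747666]), 'joint_efforts': array([ 7.68234549e-04, -5.20392072e+01,  4.64802504e+01,  1.63646933e-02,
        2.23589603e-05, -6.77332673e-05]), 'ee_pos': array([5.49798869e-01, 1.43860725e-06, 2.41581129e-01]), 'tcp_rot': array([-1.79999673e+02,  7.63217055e-02,  9.57032194e-04]), 'wrist_force': array([-0.03427075, -0.02169188, -0.80856655]), 'torque': array([-0.06386143,  0.01319461,  0.00767812]), 'opening': 0.08546451558691011}
scene [0.09414286 0.53377136 0.73081228] [-132.90446019   -1.12902189 -132.7347126 ]
slide_grip [ 0.5101 -0.0105  0.0736] 0.94
slide_grip [0.6232 0.1239 0.0448] 0.42
lever_grip [ 0.5493 -0.1199  0.0642] 0.71
lever_sleeve [ 0.5531 -0.1233  0.059 ] 0.66
test_vial [0.5422 0.188  0.0452] 0.83
test_vial [0.4512 0.1525 0.0438] 0.69
test_vial [0.6241 0.2027 0.0454] 0.64
seal [0.6539 0.0137 0.1956] 0.47
tester [0.6048 0.0239 0.0611] 0.64
tester [ 0.5489 -0.1226  0.0655] 0.6
side [0.5217768  1.02123297 0.69048097] [-121.07124589    1.16965703 -176.81315148]
slide_grip [ 0.5031 -0.0044  0.0736] 0.66
lever_grip [0.4134 0.3357 0.011 ] 0.6
lever_grip [ 0.5534 -0.1173  0.0593] 0.44
lever_sleeve [ 0.5562 -0.1191  0.0647] 0.47
test_vial [0.5559 0.1932 0.0475] 0.82
test_vial [0.6134 0.0106 0.1052] 0.76
test_vial [0.6892 0.1678 0.0412] 0.68
tester [0.6259 0.0306 0.0591] 0.62
```

View pics/scene0.png

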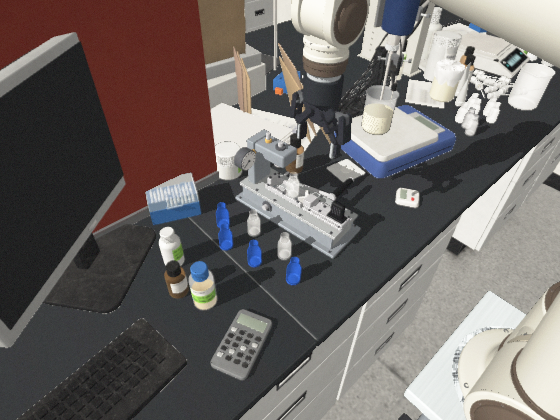

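View pics/side0.png

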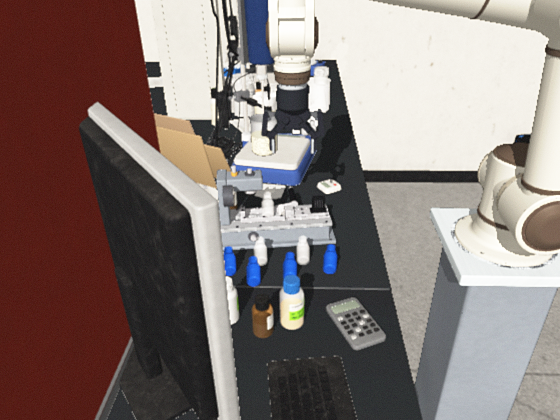

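The scene picture shows the tester at about (295,195), with the bottle on its deck at (291,185), the paddle near (338,210) and the lever handle near (348,172). I'll enlarge this area to fit the tester's pose.

```bash
python3 - <<'E'
from h import *
a=cv2.imread('pics/scene0.png')[120:260,220:380]; cv2.imwrite('pics/c1.png',cv2.resize(a,None,fx=4.2,fy=4.2,interpolation=cv2.INTER_CUBIC))
a=cv2.imread('pics/side0.png')[160:260,205:350]; cv2.imwrite('pics/c2.png',cv2.resize(a,None,fx=5,fy=5,interpolation=cv2.INTER_CUBIC))
p=camera('wrist'); save(p,'w0'); print(p['xyz'],p['orientation'])
for t in ['slide_grip','lever_grip','lever_sleeve','test_vial','seal','tester']:
        for r in spotter.spot_in(p,t)[:3]: print(t,np.round(r['point'],4),round(r['confidence'],2))
E
```

```text
[0.54952506 0.07036085 0.37378342] [ 1.63939330e+02 -6.85165687e-03 -2.93774321e-02]
slide_grip [ 0.519  -0.0079  0.0726] 0.66
slide_grip [0.6217 0.1147 0.0485] 0.51
lever_grip [ 0.5552 -0.118   0.0611] 0.79
lever_sleeve [ 0.5582 -0.1157  0.0585] 0.89
test_vial [ 6.156e-01 -3.000e-04  1.050e-01] 0.88
test_vial [0.6304 0.1819 0.0296] 0.82
test_vial [0.5515 0.1675 0.0476] 0.81
seal [0.6557 0.0073 0.2025] 0.69
tester [0.6513 0.0254 0.0806] 0.88
```

View pics/c1.png

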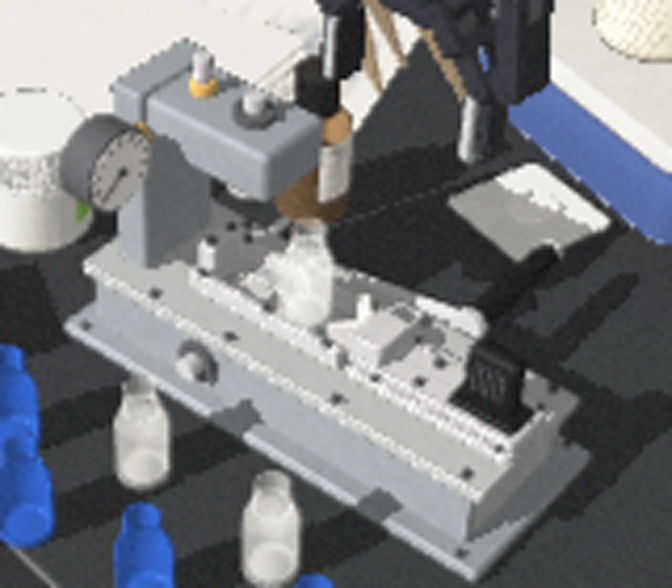

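View pics/c2.png

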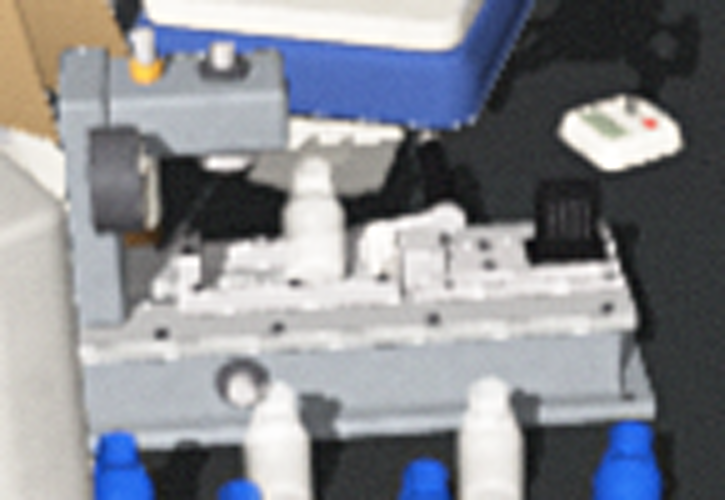

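View pics/w0.png

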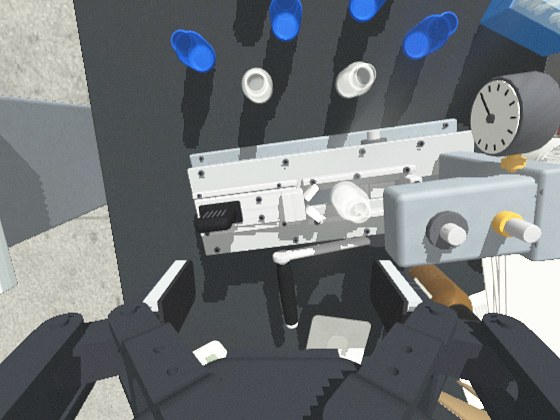

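```bash
python3 - <<'E'
from h import *
a=cv2.imread('pics/w0.png')
cv2.imwrite('pics/c3.png',cv2.resize(a[110:335,175:375],None,fx=3.5,fy=3.5,interpolation=cv2.INTER_CUBIC)[:600*2])
b=cv2.resize(a[140:265,180:330],None,fx=5,fy=4.6,interpolation=cv2.INTER_CUBIC);cv2.imwrite('pics/c3.png',b)
p=camera('wrist')
for c in ['wrist','scene','side']:
  p=camera(c)
  for t in ['amber_bottle','weigh_dish','timer','stock_0']:
        for r in spotter.spot_in(p,t)[:2]: print(c,t,np.round(r['point'],4),round(r['confidence'],2))
E
```

```text
wrist amber_bottle [ 0.7354 -0.1156  0.0665] 0.65
wrist amber_bottle [ 0.5654 -0.0758  0.0543] 0.55
wrist weigh_dish [ 0.6338 -0.2173  0.0142] 0.77
wrist timer [ 0.4437 -0.2523  0.0181] 0.85
wrist stock_0 [ 0.552  -0.119   0.0639] 0.24
scene amber_bottle [ 0.727  -0.129   0.0541] 0.76
scene weigh_dish [ 0.6256 -0.228   0.0146] 0.79
scene timer [ 0.4374 -0.2615  0.0192] 0.69
scene stock_0 [0.5846 0.3572 0.0595] 0.88
scene stock_0 [0.5318 0.3285 0.0782] 0.59
side amber_bottle [ 0.7216 -0.1212  0.0289] 0.57
side weigh_dish [ 0.6214 -0.2293  0.0151] 0.49
side timer [0.6114 0.012  0.1033] 0.72
side timer [ 0.4429 -0.2582  0.013 ] 0.59
side stock_0 [0.5978 0.3651 0.0552] 0.76
side stock_0 [0.5408 0.3404 0.0673] 0.65
```

View pics/c3.png

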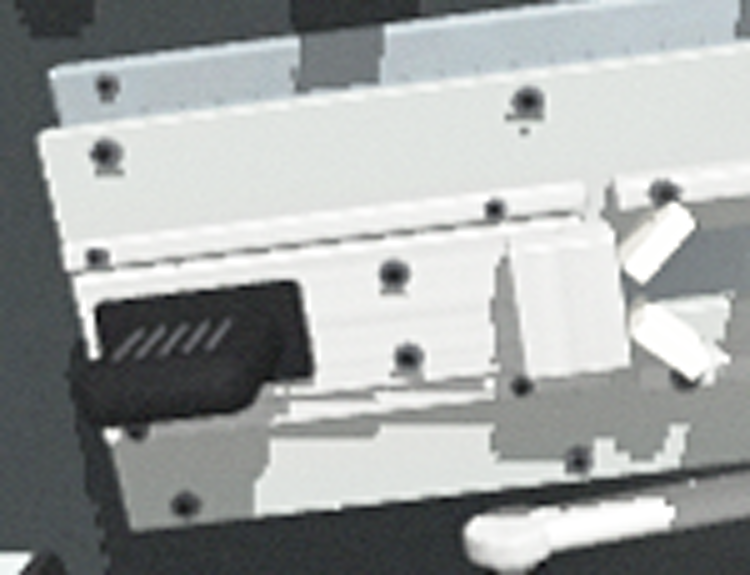

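```bash
cat >> h.py <<'E'
def ray(p,u,v,z):
    K=np.array(p['intrinsics']);M=R.from_euler('xyz',p['orientation'],degrees=True).as_matrix()
    d=M@np.linalg.inv(K)@[u,v,1]; c=np.array(p['xyz']); return c+d*(z-c[2])/d[2]
def proj(p,X):
    K=np.array(p['intrinsics']);M=R.from_euler('xyz',p['orientation'],degrees=True).as_matrix()
    x=(np.atleast_2d(X)-p['xyz'])@M; x=x@K.T; return x[:,:2]/x[:,2:]
E
python3 - <<'E'
from h import *
p=camera('wrist')
A=ray(p,187.6,168.7,.06);B=ray(p,206,255.2,.06);C=ray(p,330,149.1,.06);D=ray(p,330,240,.06)
print(A,B,C,D,np.linalg.norm(A-B))
for P,Q in((A,C),(B,D)): print(np.degrees(np.arctan2(*(Q-P)[1::-1])))
print(np.degrees(np.arctan2(-(A-B)[0],(A-B)[1])))
yaw=np.radians(np.mean([np.degrees(np.arctan2(*(Q-P)[1::-1])) for P,Q in((A,C),(B,D))]))
ex=np.array([np.cos(yaw),np.sin(yaw)]);ey=np.array([-ex[1],ex[0]])
M=(A+B)[:2]/2; O=M+.205*ex; print('O',O,np.degrees(yaw))
for n,P in dict(grip0=(-.182,0,.095),gripfull=(-.112,0,.095),lev=(-.118,-.113,.055),levup=(0,-.113,.154),sleeve0=(-.118,-.073,.055),sl1=(-.118,-.155,.055),ax=(0,-.113,.034)).items():
    X=np.r_[O+P[0]*ex+P[1]*ey,P[2]]; print(n,np.round(X,4),proj(p,X)[0])
for c in ['scene','side','wrist']:
    p=camera(c); im=p['img'][:,:,::-1].copy()
    T=lambda P:np.r_[O+P[0]*ex+P[1]*ey,P[2]]
    def line(pts,col):
        q=np.round(proj(p,np.array([T(a) for a in pts]))*8).astype(int); cv2.polylines(im,[q[:,None]],False,col,1,cv2.LINE_AA,3)
    line([(-.205,.05,.06),(.095,.05,.06),(.095,-.05,.06),(-.205,-.05,.06),(-.205,.05,.06)],(0,0,255))
    line([(-.031,.027,.187),(.081,.027,.187),(.081,-.027,.187),(-.031,-.027,.187),(-.031,.027,.187)],(0,255,0))
    line([(-.118,-.073,.055),(-.118,-.155,.055)],(255,255,0))
    line([(-.199,0,.113),(-.165,0,.113)],(0,255,255))
    x0,y0,w,h={'scene':(220,120,160,140),'side':(205,160,150,110),'wrist':(180,110,320,230)}[c]
    f=600/max(w,h*1.2)
    cv2.imwrite(f'pics/o_{c}.png',cv2.resize(im[y0:y0+h,x0:x0+w],None,fx=f,fy=f,interpolation=cv2.INTER_CUBIC))
E
```

```text
[0.44962409 0.02761669 0.06      ] [ 0.46193763 -0.07147981  0.06      ] [0.59893359 0.04781598 0.06      ] [ 0.60335382 -0.05290829  0.06      ] 0.09985859500577166
7.704466759212365
7.4815690358828295
7.083160816968982
O [0.65898335 0.00515624] 7.593017897547597
grip0 [ 0.4786 -0.0189  0.095 ] [210.30411574 220.82409808]
gripfull [ 0.548  -0.0096  0.095 ] [280.7391314  211.76026056]
lev [ 0.5569 -0.1224  0.055 ] [288.51157886 292.20129249]
levup [ 0.6739 -0.1069  0.154 ] [424.41829887 336.94739263]
sleeve0 [ 0.5517 -0.0828  0.055 ] [284.18580112 262.26421351]
sl1 [ 0.5625 -0.1641  0.055 ] [292.77848781 321.73096279]
ax [ 0.6739 -0.1069  0.034 ] [380.77551816 272.31659911]
```

View pics/o_wrist.png

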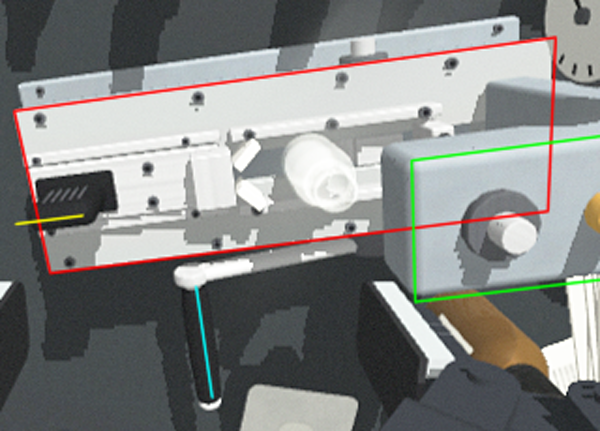

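View pics/o_scene.png

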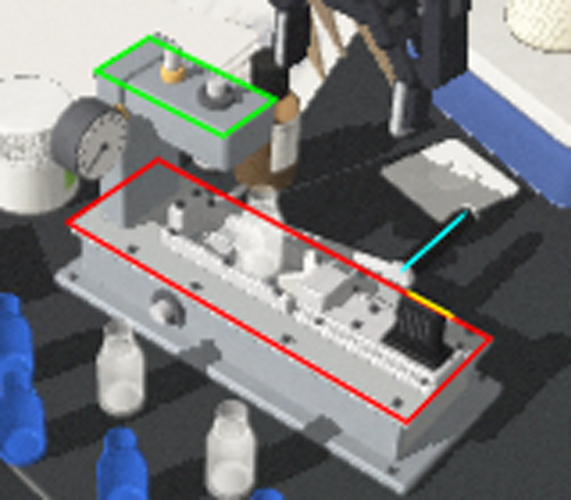

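View pics/o_side.png

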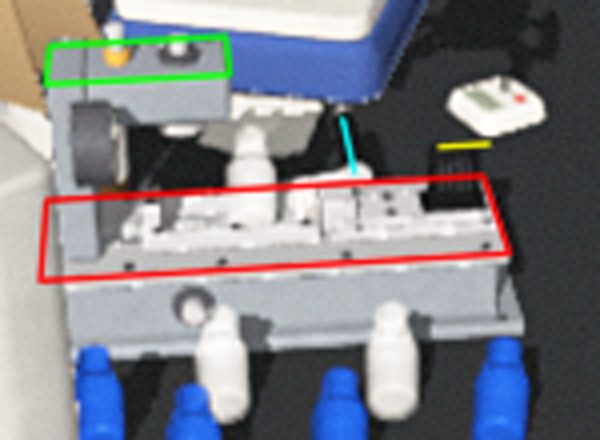

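The overlay fits the tester, head and handle at yaw of about 7.6°. The paddle sits about 9 mm past the zero-slide line, at roughly (0.488, -0.018). I'll go above the paddle and start turning the tool.

{"api": "play_rows", "payload": {"rows": [[0,[-3,0.9,0],[0,0,0]],[0,[-3,0.9,0],[0,0,0]],[0,[0,0,0],[0,0,8.5]],[0,[0,0,0],[0,0,8.5]]]}}

```text
time: 2.45
ee_pos: [0.4879, -0.0185, 0.2412]
tcp_rot: [180.0, 0.1, -17.3]
wrist_force: [0.1, -0.3, -0.2]
opening: 0.0856
```

```bash
python3 - <<'E'
from h import *
o=get_obs(); print(o['q'],o['ee_pos'],o['tcp_rot'])
E
```

```text
[-2.16555560e+00 -3.40466432e+00  1.48220207e+00  9.49705949e+01
 -5.93612567e-03  1.05167727e+02] [ 0.48792896 -0.01847899  0.24122355] [ 1.79972363e+02  7.92586087e-02 -1.73332970e+01]
```

{"api": "play_rows", "payload": {"rows": [[0,[0,0,0],[0,0,8.5]],[0,[0,0,0],[0,0,8.5]],[0,[0,0,0],[0,0,8.5]],[0,[0,0,0],[0,0,8.5]],[0,[0,0,0],[0,0,8.5]],[0,[0,0,0],[0,0,8.5]],[0,[0,0,0],[0,0,8.5]],[0,[0,0,0],[0,0,5.6]],[0,[0,0,0],[0,0,0]]]}}

```text
time: 3.35
ee_pos: [0.4874, -0.0187, 0.2422]
tcp_rot: [-180.0, -0.0, -83.5]
wrist_force: [1.1, 0.2, 0.4]
opening: 0.0855
```

```bash
python3 - <<'E'
from h import *
o=get_obs(); print(o['q'],o['ee_pos'],o['tcp_rot'])
p=camera('wrist'); save(p,'w1')
s=spotter.trace(p,'slide_grip')
O=np.array([.65898,.00516]);yaw=np.radians(7.5)
ex=np.array([np.cos(yaw),np.sin(yaw)]);ey=np.array([-ex[1],ex[0]])
im=p['img'][:,:,::-1].copy()
T=lambda P:np.r_[O+P[0]*ex+P[1]*ey,P[2]]
for sl in (0.01,):
  q=np.round(proj(p,np.array([T((-.182+sl+a,b,.113)) for a,b in((-.017,.007),(.017,.007),(.017,-.007),(-.017,-.007),(-.017,.007))]))*8).astype(int)
  cv2.polylines(im,[q[:,None]],False,(0,255,255),1,cv2.LINE_AA,3)
for i,r in enumerate(s[:2]): 
  print(r['confidence'],r['pixels'].sum())
  c,_=cv2.findContours(r['pixels'].astype('uint8'),0,2); cv2.drawContours(im,c,-1,(255,0,255) if i==0 else (0,0,255),1)
cv2.imwrite('pics/w1o.png',im)
E
```

```text
[-2.19599625e+00 -3.56537215e+00  1.44358009e+00  9.49809410e+01
 -5.54251773e-03  1.71327129e+02] [ 0.48738718 -0.01871594  0.24224623] [-1.79973145e+02 -9.70303089e-03 -8.35231286e+01]
0.83 3965
0.63 25384
```

View pics/w1o.png

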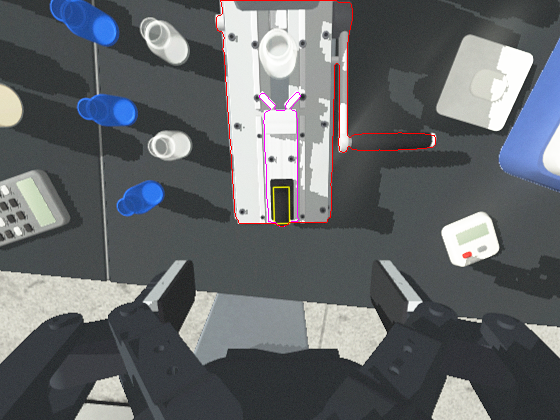

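{"api": "play_rows", "payload": {"rows": [[0,[-0.13,-0.1,4.5],[0,0,-1]],[0,[0,0,4.5],[0,0,0]],[0,[0,0,3],[0,0,0]],[0,[0,0,2],[0,0,0]],[0,[0,0,1],[0,0,0]],[0,[0,0,0],[0,0,0]]], "newtons": 25}}

```text
time: 4.05
ee_pos: [0.4891, -0.0173, 0.0883]
tcp_rot: [-179.8, -0.0, -81.3]
wrist_force: [-0.3, 0.7, 0.2]
opening: 0.0852
```

```bash
python3 - <<'E'
from h import *
p=camera('wrist'); save(p,'w2')
E
```

```text
(no output)
```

View pics/w2.png

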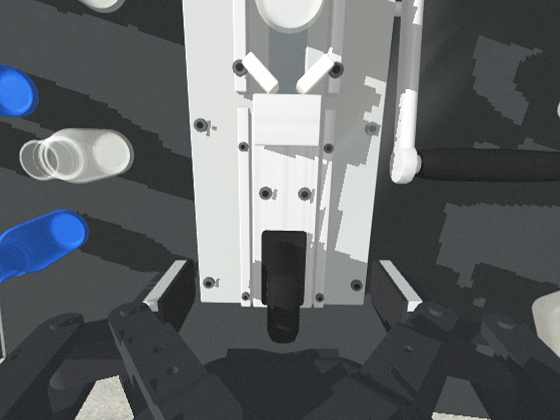

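The paddle is centred between the fingers at (284,285). Closing the gripper now.

{"api": "play_rows", "payload": {"rows": [[0.9,[0,0,0],[0,0,0]],[0.9,[0,0,0],[0,0,0]],[0.9,[0,0,0],[0,0,0]],[0.9,[0,0,0],[0,0,0]],[0.9,[0,0,0],[0,0,0]],[0.9,[0,0,0],[0,0,0]],[0.9,[0,0,0],[0,0,0]]], "newtons": 25}}

```text
time: 4.8
ee_pos: [0.492, -0.0173, 0.0941]
tcp_rot: [-179.3, -0.1, -81.2]
wrist_force: [0.4, 0.8, -0.8]
opening: 0.0139
```

{"api": "play_rows", "payload": {"rows": [[0.9,[0.01,-0.4,0],[0,0,0]],[0.9,[0.01,-0.4,0],[0,0,0]],[0.9,[0.01,-0.4,0],[0,0,0]],[0.9,[0.01,-0.4,0],[0,0,0]],[0.9,[0.01,-0.4,0],[0,0,0]],[0.9,[0.01,-0.4,0],[0,0,0]]]}}

```text
time: 5.4
ee_pos: [0.5168, -0.0141, 0.0941]
tcp_rot: [-179.4, -0.1, -81.3]
wrist_force: [-1.7, 1.0, 1.6]
opening: 0.0138
```

{"api": "play_rows", "payload": {"rows": [[0.9,[0.01,-0.4,0],[0,0,0]],[0.9,[0.01,-0.4,0],[0,0,0]],[0.9,[0.01,-0.4,0],[0,0,0]],[0.9,[0.01,-0.4,0],[0,0,0]],[0.9,[0.01,-0.4,0],[0,0,0]],[0.9,[0.01,-0.4,0],[0,0,0]]]}}

```text
time: 6.0
ee_pos: [0.5427, -0.0106, 0.0941]
tcp_rot: [-179.5, -0.1, -81.3]
wrist_force: [-2.1, 1.3, 0.4]
opening: 0.0138
```

```bash
python3 - <<'E'
from h import *
p=camera('wrist'); save(p,'w3')
E
```

```text
(no output)
```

View pics/w3.png

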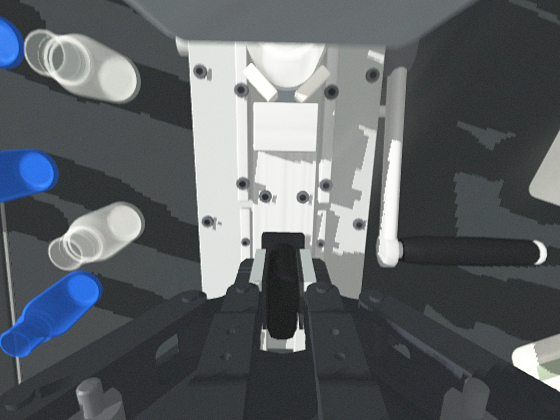

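The bottle, at (287,65), is seated in the fork and the slide is nearly home. I'll go on in small steps up to the stop.

{"api": "play_rows", "payload": {"rows": [[0.9,[0,-0.2,0],[0,0,0]],[0.9,[0,-0.2,0],[0,0,0]],[0.9,[0,-0.2,0],[0,0,0]]]}}

```text
time: 6.35
ee_pos: [0.5496, -0.0097, 0.0941]
tcp_rot: [-179.5, -0.1, -81.3]
wrist_force: [-1.2, -0.5, -0.2]
opening: 0.0135
```

{"api": "play_rows", "payload": {"rows": [[0.9,[0,-0.2,0],[0,0,0]],[0.9,[0,-0.2,0],[0,0,0]]]}}

```text
time: 6.55
ee_pos: [0.5538, -0.0091, 0.0941]
tcp_rot: [-179.5, -0.1, -81.3]
wrist_force: [-2.1, 0.1, -0.3]
opening: 0.0137
```

{"api": "play_rows", "payload": {"rows": [[0.9,[0,-0.2,0],[0,0,0]],[0.9,[0,-0.2,0],[0,0,0]]]}}

```text
time: 6.75
ee_pos: [0.5546, -0.009, 0.0941]
tcp_rot: [-179.9, -0.1, -81.3]
wrist_force: [-16.9, -1.7, 6.6]
opening: 0.0137
```

{"api": "play_rows", "payload": {"rows": [[0.9,[0,-0.2,0],[0,0,0]],[0.9,[0,-0.2,0],[0,0,0]]]}}

```text
time: 6.95
ee_pos: [0.5546, -0.009, 0.094]
tcp_rot: [179.6, -0.1, -81.3]
wrist_force: [-13.2, -1.8, 5.3]
opening: 0.0133
```

The force rose to 17 N, so the end stop is reached. I'll release and lift off.

{"api": "play_rows", "payload": {"rows": [[0.9,[0,0,0],[0,0,0]],[0,[0,0,0],[0,0,0]],[0,[0,0,0],[0,0,0]],[0,[0,0,0],[0,0,0]],[0,[0,0,0],[0,0,0]],[0,[0,0,0],[0,0,0]]]}}

```text
time: 7.55
ee_pos: [0.5561, -0.0089, 0.0946]
tcp_rot: [179.8, -0.1, -81.3]
wrist_force: [-0.0, 0.3, 0.3]
opening: 0.0843
```

```bash
python3 - <<'E'
from h import *
p=camera('side'); save(p,'s3'); a=cv2.imread('pics/s3.png')[160:260,205:350]; cv2.imwrite('pics/c4.png',cv2.resize(a,None,fx=5,fy=5,interpolation=cv2.INTER_CUBIC))
E
```

```text
(no output)
```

View pics/c4.png

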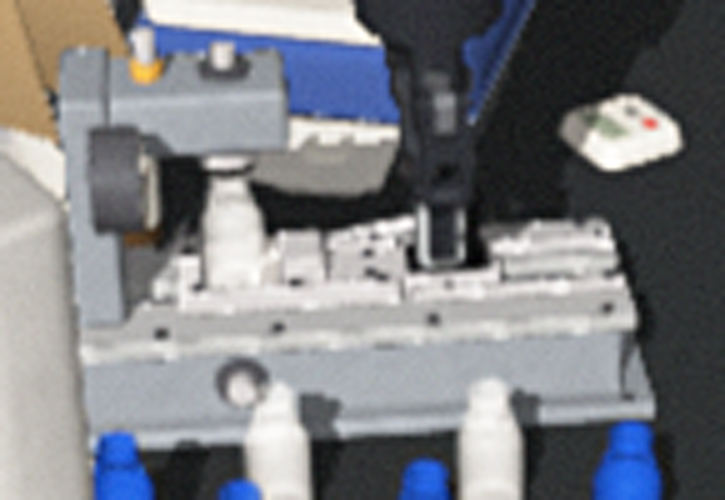

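The bottle stands upright at (235,230) right under the seal, and the slide is home. I'll lift, turn to the lever, and move over its handle.

{"api": "play_rows", "payload": {"rows": [[0,[0,0,-4],[0,0,0]],[0,[0,0,-4.5],[0,0,0]],[0,[0,0,-4.5],[0,0,-8.5]],[0,[0,0,0],[0,0,-8.5]],[0,[0,0,0],[0,0,-8.5]],[0,[0,0,0],[0,0,-8.5]],[0,[0,0,0],[0,0,-8.5]],[0,[0,0,0],[0,0,-8.5]],[0,[0,0,0],[0,0,-8.5]],[0,[0,0,0],[0,0,-8.5]],[0,[0,0,0],[0,0,-8.5]],[0,[0,0,0],[0,0,-8.5]]]}}

```text
time: 8.8
ee_pos: [0.5564, -0.0084, 0.2301]
tcp_rot: [179.8, 0.2, 4.9]
wrist_force: [0.2, 0.6, 0.3]
opening: 0.0855
```

{"api": "play_rows", "payload": {"rows": [[0,[-0.4,3.5,0],[0,0,-3.8]],[0,[-0.4,3.5,0],[0,0,0]],[0,[-0.4,3.5,0],[0,0,0]],[0,[0,0,0],[0,0,0]]]}}

```text
time: 9.2
ee_pos: [0.559, -0.1163, 0.2303]
tcp_rot: [179.8, 0.1, 9.4]
wrist_force: [-0.5, -0.7, -0.4]
opening: 0.0856
```

```bash
python3 - <<'E'
from h import *
o=get_obs(); print(o['q'],o['ee_pos'],o['tcp_rot'])
p=camera('wrist'); 
O=np.array([.65898,.00516]);yaw=np.radians(7.5)
ex=np.array([np.cos(yaw),np.sin(yaw)]);ey=np.array([-ex[1],ex[0]])
im=p['img'][:,:,::-1].copy()
T=lambda P:np.r_[O+P[0]*ex+P[1]*ey,P[2]]
print(T((-.118,-.113,.055)),T((0,-.113,.154)))
q=np.round(proj(p,np.array([T((-.118,b,.055)) for b in (-.075,-.113,-.150)]))*8).astype(int)
cv2.polylines(im,[q[:,None]],False,(0,255,255),1,cv2.LINE_AA,3); print(q/8)
s=spotter.trace(p,'lever_sleeve')
for r in s[:1]:
  c,_=cv2.findContours(r['pixels'].astype('uint8'),0,2); cv2.drawContours(im,c,-1,(255,0,255),1); print(r['confidence'])
cv2.imwrite('pics/w4o.png',im)
E
```

```text
[-11.65490857   7.7261146   11.74316737  94.08373048  -0.19438174
  68.92732342] [ 0.55902671 -0.11625926  0.2303432 ] [1.79842591e+02 1.32108882e-01 9.41769964e+00]
[ 0.55673897 -0.12227536  0.055     ] [ 0.67372946 -0.10687327  0.154     ]
[[281.25  164.5  ]
 [280.125 200.5  ]
 [279.    233.125]]
0.78
```

View pics/w4o.png

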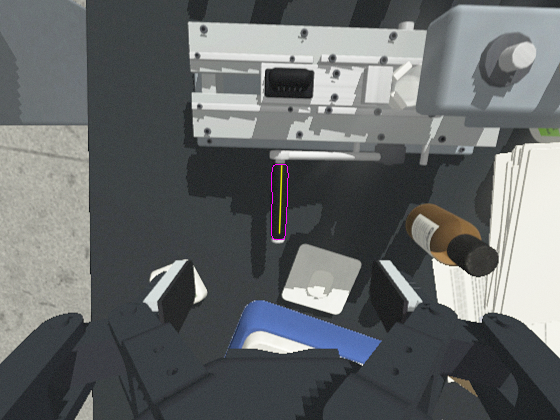

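The sleeve mask and the predicted axis agree at x≈280 px. I'll descend over the handle.

{"api": "play_rows", "payload": {"rows": [[0,[-0.35,0.5,4.5],[0,0,1.5]],[0,[0,0,4.5],[0,0,0]],[0,[0,0,4.5],[0,0,0]],[0,[0,0,2.5],[0,0,0]],[0,[0,0,1.2],[0,0,0]],[0,[0,0,0.5],[0,0,0]],[0,[0,0,0],[0,0,0]]]}}

```text
time: 10.0
ee_pos: [0.558, -0.1133, 0.0508]
tcp_rot: [179.9, -0.2, 8.3]
wrist_force: [0.4, -0.4, 0.7]
opening: 0.0853
```

```bash
python3 - <<'E'
from h import *
p=camera('wrist'); save(p,'w5')
E
```

```text
(no output)
```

View pics/w5.png

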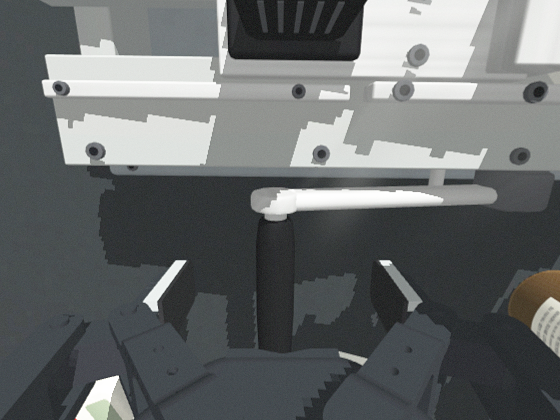

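{"api": "play_rows", "payload": {"rows": [[0,[-0.2,0.8,0.4],[0,0,0.6]],[0,[0,0,0],[0,0,0]],[0.9,[0,0,0],[0,0,0]],[0.9,[0,0,0],[0,0,0]],[0.9,[0,0,0],[0,0,0]],[0.9,[0,0,0],[0,0,0]],[0.9,[0,0,0],[0,0,0]],[0.9,[0,0,0],[0,0,0]]], "newtons": 40}}

```text
time: 10.85
ee_pos: [0.5559, -0.1239, 0.0507]
tcp_rot: [179.7, -0.1, 7.5]
wrist_force: [6.9, 2.3, -2.5]
opening: 0.0165
```

```bash
python3 - <<'E'
from h import *
p=camera('wrist'); save(p,'w6'); o=get_obs(); print(o['ee_pos'],o['tcp_rot'])
E
```

```text
[ 0.5562612  -0.12383839  0.05075338] [ 1.79686634e+02 -1.75095375e-01  7.54650778e+00]
```

View pics/w6.png

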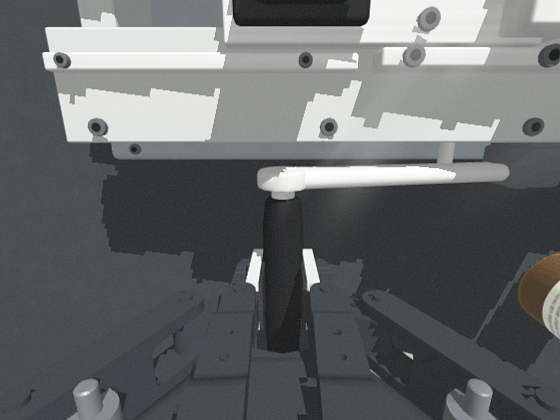

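The handle is gripped at its middle, (283,275) in the picture. I'll swing the lever along the arc.

{"api": "play_rows", "payload": {"rows": [[0.9,[0.23,0,-1.02],[0,0,0]],[0.9,[0.31,0,-1.0],[0,0,0]],[0.9,[0.4,0,-0.97],[0,0,0]],[0.9,[0.48,0,-0.93],[0,0,0]],[0.9,[0.56,0,-0.88],[0,0,0]],[0.9,[0.64,0,-0.83],[0,0,0]]]}}

```text
time: 11.5
ee_pos: [0.5864, -0.1196, 0.1112]
tcp_rot: [179.7, -0.5, 7.6]
wrist_force: [9.7, -0.2, -12.2]
opening: 0.0161
```

{"api": "play_rows", "payload": {"rows": [[0.9,[0.74,0,-0.73],[0,0,0]],[0.9,[0.8,0,-0.66],[0,0,0]],[0.9,[0.86,0,-0.6],[0,0,0]],[0.9,[0.91,0,-0.52],[0,0,0]]]}}

```text
time: 11.9
ee_pos: [0.6209, -0.1149, 0.1365]
tcp_rot: [179.7, -0.2, 7.6]
wrist_force: [-0.3, -1.8, -10.0]
opening: 0.0162
```

{"api": "play_rows", "payload": {"rows": [[0.9,[0.95,0,-0.43],[0,0,0]],[0.9,[0.99,0,-0.34],[0,0,0]],[0.9,[1.0,0,-0.25],[0,0,0]],[0.9,[0.3,0,-0.07],[0,0,0]],[0.9,[0,0,0],[0,0,0]]]}}

```text
time: 12.4
ee_pos: [0.652, -0.1108, 0.1464]
tcp_rot: [179.6, 0.5, 7.6]
wrist_force: [-2.2, -2.5, -3.2]
opening: 0.016
```

```bash
python3 - <<'E'
from h import *
o=get_obs(); print(o['ee_pos'],o['tcp_rot'],o['wrist_force'],o['q'])
p=camera('side'); save(p,'s7'); a=cv2.imread('pics/s7.png')[160:260,205:350]; cv2.imwrite('pics/c7.png',cv2.resize(a,None,fx=5,fy=5,interpolation=cv2.INTER_CUBIC))
p=camera('wrist'); save(p,'w7')
for r in spotter.spot_in(p,'lever_sleeve')[:2]: print(r)
E
```

```text
[ 0.65196536 -0.11082711  0.14638979] [179.64687491   0.46355112   7.56743386] [-2.18434575 -2.51192758 -3.24660696] [-9.45133488 20.02233506 17.13975647 87.45731972 -0.473335   72.98120678]
{'point': [0.6518, -0.0986, 0.1562], 'confidence': 0.68}
```

View pics/c7.png

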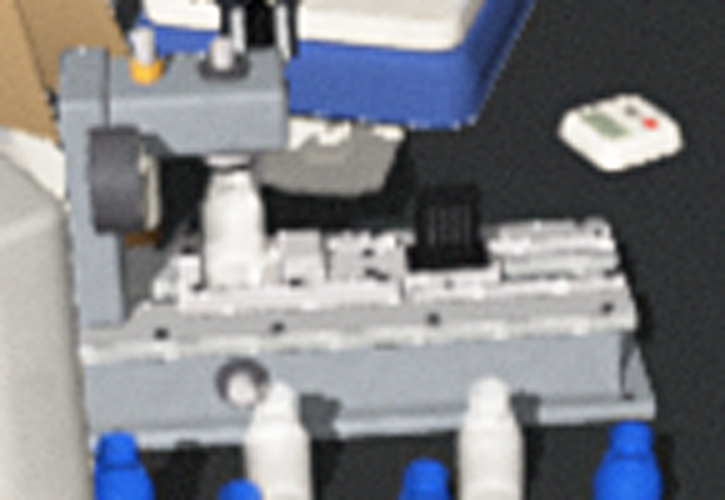

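View pics/w7.png

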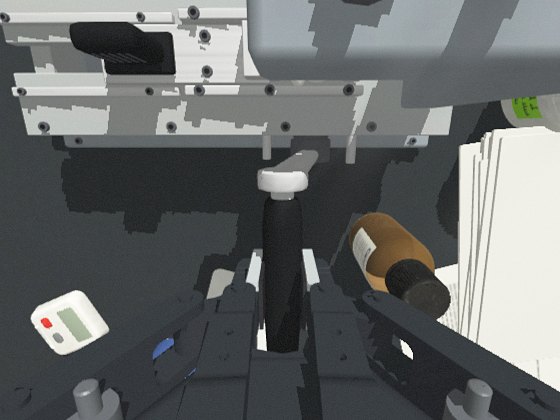

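```bash
python3 - <<'E'
import numpy as np
from scipy.optimize import least_squares
P=np.array([[.5562,-.1238,.0507],[.5864,-.1196,.1112],[.6209,-.1149,.1365],[.6520,-.1108,.1464]])
O=np.array([.65898,.00516]);y=np.radians(7.5);e=np.array([np.cos(y),np.sin(y)])
t=np.c_[(P[:,:2]-O)@e,P[:,2]]*1e3;print(t)
for s in (0,1):
  r=least_squares(lambda c:np.hypot(*(t[s:]-c).T)-120,[0,30]);print(s,r.x,r.fun, np.degrees(np.arctan2(t[-1,1]-r.x[1],r.x[0]-t[-1,0])))
print((P[:,:2]-O)@[-e[1],e[0]])
E
```

```text
[[-118.7333606    50.7       ]
 [ -88.24351578  111.2       ]
 [ -53.42519496  136.5       ]
 [ -22.05610238  146.4       ]]
0 [-0.98717894 28.4743167 ] [-0.17452569  0.23812621  0.08036382 -0.20698553] 79.87025940103985
1 [-1.62710197 28.18814914] [-0.027626    0.06039927 -0.03589812] 80.19516735748174
[-0.11444125 -0.11421907 -0.11406243 -0.11405687]
```

{"api": "play_rows", "payload": {"rows": [[0.9,[0.55,0,-0.1],[0,0,0]],[0.9,[0.5,0,-0.06],[0,0,0]],[0.9,[0.45,0,-0.03],[0,0,0]],[0.9,[0.2,0,0],[0,0,0]],[0.9,[0,0,0],[0,0,0]]]}}

```text
time: 13.05
ee_pos: [0.6684, -0.1086, 0.1482]
tcp_rot: [179.7, 0.6, 7.5]
wrist_force: [-4.2, -1.5, -3.8]
opening: 0.0162
```

```bash
python3 - <<'E'
from h import *
o=get_obs(); print(o['ee_pos'],o['tcp_rot'],o['wrist_force'],o['qd'])
O=np.array([.65898,.00516]);y=np.radians(7.5);e=np.array([np.cos(y),np.sin(y)])
print((o['ee_pos'][:2]-O)@e)
E
```

```text
[ 0.66840277 -0.10860593  0.14820074] [179.66578467   0.55584815   7.54275829] [-4.22269389 -1.5102216  -3.76059315] [ 0.07570745  0.1879627   0.25579159  0.18284828 -0.02908471 -0.05931445]
-0.005507277981059706
```

{"api": "play_rows", "payload": {"rows": [[0.9,[0.3,0,-0.02],[0,0,0]],[0.9,[0.2,0,0],[0,0,0]],[0.9,[0.05,0,0],[0,0,0]],[0.9,[0.05,0,0],[0,0,0]]]}}

```text
time: 13.45
ee_pos: [0.6743, -0.1078, 0.1483]
tcp_rot: [179.7, 0.6, 7.5]
wrist_force: [-3.2, -1.5, -4.4]
opening: 0.0162
```

```bash
python3 - <<'E'
from h import *
o=get_obs(); print(o['ee_pos'],o['tcp_rot'],o['wrist_force'],o['qd'])
O=np.array([.65898,.00516]);y=np.radians(7.5);e=np.array([np.cos(y),np.sin(y)])
print((o['ee_pos'][:2]-O)@e)
p=camera('scene'); save(p,'s8'); a=cv2.imread('pics/s8.png')[100:250,220:400]; cv2.imwrite('pics/c8.png',cv2.resize(a,None,fx=4,fy=4,interpolation=cv2.INTER_CUBIC))
p=camera('side'); save(p,'s9'); a=cv2.imread('pics/s9.png')[140:260,205:350]; cv2.imwrite('pics/c9.png',cv2.resize(a,None,fx=5,fy=5,interpolation=cv2.INTER_CUBIC))
p=camera('wrist'); save(p,'w8')
ex=e;ey=np.array([-e[1],e[0]]);im=p['img'][:,:,::-1].copy()
T=lambda P:np.r_[O+P[0]*ex+P[1]*ey,P[2]]
for x in(-.001,):
  q=np.round(proj(p,np.array([T((x,-.065,.034)),T((x,-.065,.154))]))*8).astype(int);print(q/8)
  cv2.polylines(im,[q[:,None]],False,(0,255,255),1,cv2.LINE_AA,3)
cv2.imwrite('pics/w8o.png',im)
E
```

```text
[ 0.67433675 -0.10782673  0.14830227] [179.67095494   0.60023972   7.54148094] [-3.17912974 -1.46405319 -4.4095158 ] [0.17278397 0.93689922 1.06891234 0.20232227 0.03599863 0.15347331]
0.0004776391242101972
[[282.375 153.   ]
 [279.625 178.75 ]]
```

View pics/w8o.png

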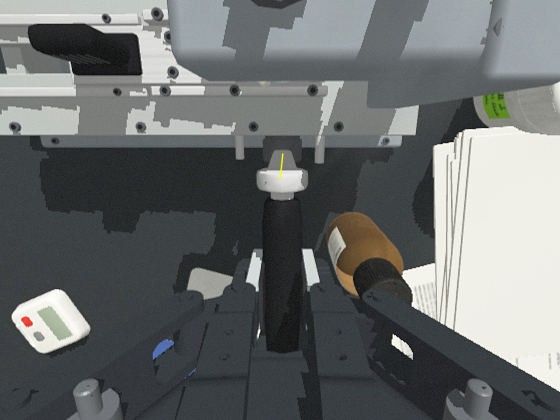

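View pics/c9.png

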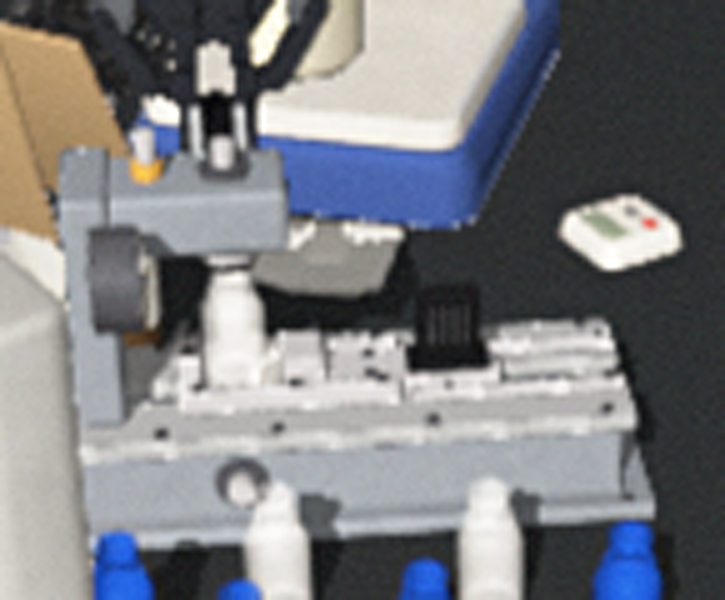

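View pics/c8.png

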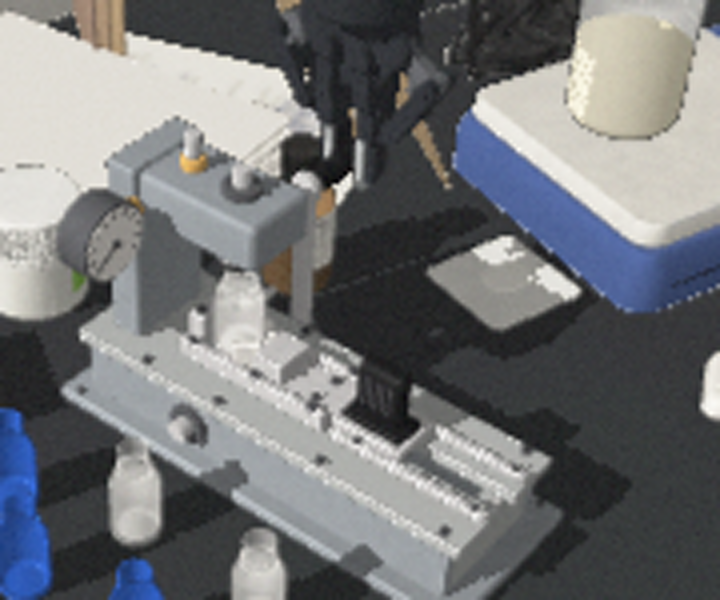

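```bash
python3 - <<'E'
from h import *
o=get_obs(); print(o['time'],o['ee_pos'],o['wrist_force'],o['qd'])
a=cv2.imread('pics/w8.png')[125:215,220:345]; cv2.imwrite('pics/c10.png',cv2.resize(a,None,fx=6,fy=6,interpolation=cv2.INTER_CUBIC))
E
```

```text
13.6 [ 0.67440727 -0.10781555  0.14829459] [-2.89664062 -1.48972637 -4.83588842] [ 0.08848228  0.03291276 -0.09452046 -0.06202039  0.0641721  -0.02243254]
```

View pics/c10.png

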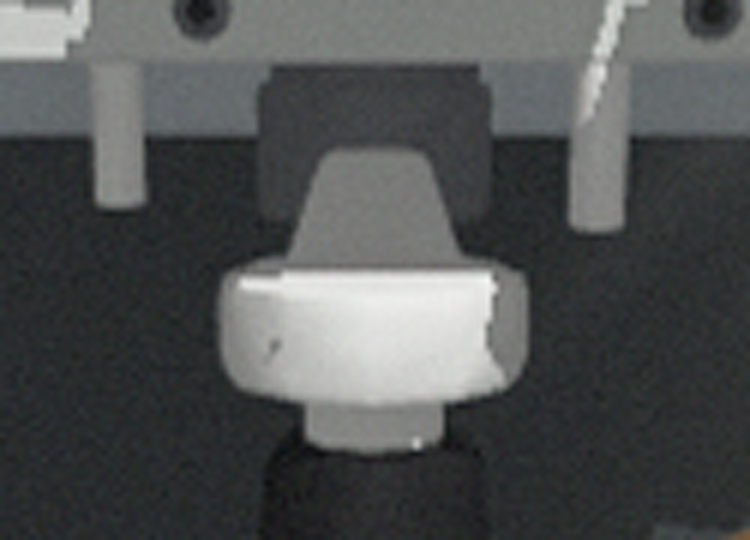

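The hub at u=282.3 px matches the axis I fitted. The handle at 282.2 is about 2.5 px past where it would be upright (279.6), which is about 1.3 mm or 0.6° too far. I'll move it back.

{"api": "play_rows", "payload": {"rows": [[0.9,[-0.12,0,0],[0,0,0]],[0.9,[0,0,0],[0,0,0]],[0.9,[0,0,0],[0,0,0]]]}}

```text
time: 13.9
ee_pos: [0.6734, -0.1079, 0.1483]
tcp_rot: [179.7, 0.5, 7.5]
wrist_force: [-3.1, -2.4, -4.7]
opening: 0.0165
```

```bash
python3 - <<'E'
from h import *
o=get_obs(); print(o['time'],o['ee_pos'],o['wrist_force'],o['qd'])
O=np.array([.65898,.00516]);y=np.radians(7.5);e=np.array([np.cos(y),np.sin(y)])
print((o['ee_pos'][:2]-O)@e)
E
```

```text
13.9 [ 0.67341893 -0.10792653  0.14834718] [-3.1048984  -2.37034807 -4.74412594] [-0.02781195 -0.08503051 -0.2459259  -0.21387863  0.14317054 -0.0191368 ]
-0.0004453501747055366
```

```bash
python3 - <<'E'
from h import *
p=camera('side'); save(p,'s11'); a=cv2.imread('pics/s11.png')[150:260,205:350]; cv2.imwrite('pics/c11.png',cv2.resize(a,None,fx=5,fy=5,interpolation=cv2.INTER_CUBIC))
p=camera('wrist'); save(p,'w11'); o=get_obs(); print(o['ee_pos'])
print(job_done())
E
```

```text
[ 0.67342259 -0.10795762  0.14833841]
the job is handed in; nothing more can be done
None
```

View pics/c11.png

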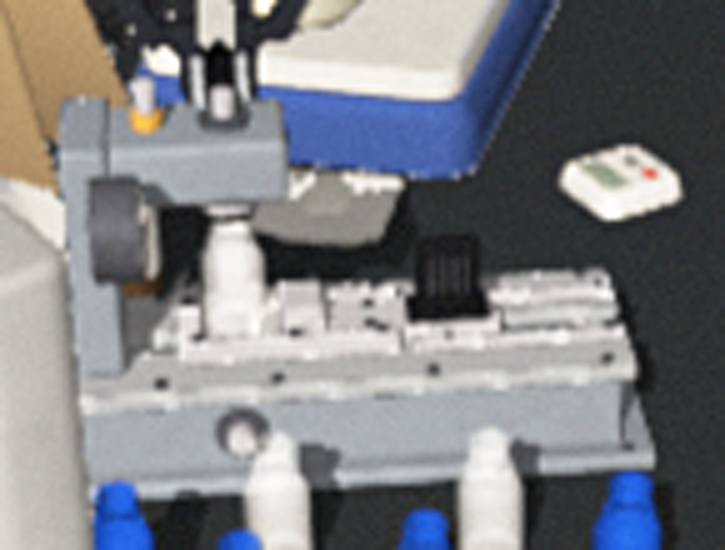

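The bottle is sealed in the tester and I handed the job in at about 14 s, with the gripper still holding the lever upright by its cross handle.

- **Slide:** I gripped the black paddle and pushed until the wrist force jumped to about 17 N at the end stop. I then let go, and the side picture showed the bottle standing under the seal.
- **Lever:** I gripped the handle at its middle with 40 N and swung it up along its arc. It first ended about 1.3 mm too far, so I moved it back. It finished within about 0.6 mm (0.3°) of straight up, judged by the arc I fitted to the arm's path. The fit's agreement with the stated tester geometry is only good to about 1 mm. I did not re-measure the angle in a picture after moving it back.
- **Last checks:** The arm was still, the gripper opening was 16.5 mm, and it was holding about 6 N. The last side picture shows the bottle upright with its mouth at the seal and the slide still home. I saw nothing else on the bench moved. The contact with the seal is only judged by eye from that picture; I had no pressure reading.

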